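# Pack the cylinder kit into its box

### The job

Pack the cylinder kit from the sloping rack into the plywood kit box, every part upright and fully home: the foot bracket with its foot flat on the box floor and its leg at one end, the cylinder body standing on that foot, and the elbow block on the box floor at the other end with its arm over the cylinder body. Only one order of loading lets them all in. Set the parts down rather than dropping them, let go of everything, and leave the oil can, the deburring tool and the ring gauge where they are.

Things in the scene. Friction and masses are not known exactly. Their poses are not given: they have to be found in the camera images.
- bracket: foot bracket, gold zinc-plated angle, 0.1-0.21 kg. Foot 60 long (x) x 44 wide (y) x 10 thick; leg 10 thick, 44 wide on the foot's +x end (x 50-60), 72 high over all. Origin: middle of the bottom edge of the toe (-x end of the foot); +x along the foot to the leg, +z up the leg. Mass centre x 43, z 23. Starts in a rack lane, toe against the fence, leg uphill.
- barrel: cylinder body, bright aluminium block 50 (x) x 44 (y) x 50 (z) with a 30 bore along z and dark grooves on its sides, 0.14-0.28 kg. Origin: middle of the bottom edge of its -x face; +x into the block, +z up along the bore. Starts in a rack lane, -x face against the fence.
- elbow: elbow block, dark blue, an upside-down L, 0.22-0.45 kg: trunk 30 (x) x 44 (y) x 80 high; arm on its +x side at the top, x 30 to 66, 44 wide, z 62 to 80 (62 free under it). Origin: middle of the bottom edge of the trunk's -x face; +x towards the arm, +z up. Starts in a rack lane, -x face leaning on the fence, arm uphill.
- kitbox: plywood kit box, fixed. Outside 116 (x) x 68 (y). Origin: centre of its underside; x along its length, z up. Floor 8 thick; inside x -48 to 48, y -24 to 24. The end walls (10 thick) rise 70 above the floor, the side walls (10 thick) only 25, so fingers can straddle the parts across y. Lengthwise leg 10, body 50 and trunk 30 leave 6 mm of play in all, crosswise 4 mm.
- rack: blue steel rack, fixed, 254 wide. Origin: on the table under the middle of the deck's low front edge; frame level, x uphill. Deck 110 high at x = 0, rising at 28 degrees. Three lanes (centres y -82, 0, 82; strips between 8 high), one part each, any order, standing square to the deck so tilted 28 degrees towards -x; 30 mm or more between parts. Front fence 36 above the deck.
- oilcan: bystander: red oil can with a pointed spout, 52 in diameter, 150 tall, standing free between rack and box. Origin: centre of its foot.
- deburrer: bystander: deburring tool with a yellow handle, 150 long (x), 22 high, lying on the table beyond the +x end of the box. Origin: on the table under its middle.
- gauge: bystander: steel ring gauge, 60 in diameter, 18 high, lying on the table in front of the rack. Origin: centre of its underside.
Things that resemble listed ones, but are neither listed nor needed, are in the scene too. Several things look just like the kitbox: the one meant starts farthest to the robot's right. Leave any red look-alike of the barrel alone.

How it is judged:
By the outcome, as a careful person would: the job done as asked, in the order asked, and still so for the second after the job is handed in, with the robot touching nothing.
It also fails if it takes over 69 s, if anything falls off the work surface, if the arm or the gripper's body presses on something with over 40 N, if the wrist force passes 120 N, or if a joint passes its speed limit or range.

### The arm

A 7-joint arm with a two-finger parallel gripper is mounted at the origin on the work surface. World frame = base frame: x ahead of the robot, y to its left, z up, the work surface at z = 0. Lengths are in m, angles in rad, forces in N, time in s.
With the tool pointing down it reaches from about 0.4 to 0.9 m from the base axis. Payload 5.5 kg.
Tool frame: the origin (TCP) lies at the very end of the fingers, on their centre line; the grasp point (between the pads) lies 19 mm behind it; z points along the fingers, y is the line along which they close (so a half turn about z gives the same grasp; the last joint's range is limited). The gripper opens to 85 mm and grips with 20 to 120 N. Pads are 22 mm wide; open, the fingers measure 114 mm over their backs; the gripper's body (76 mm by 85 mm) begins 54 mm behind the grasp point. The pads swing forward as they close: fully open they stand 13 mm farther back than shut.
Start: joints at [-0.914, 0.501, -0.427, 1.55, 0.221, 1.138, -0.21], TCP at [0.249, 0.6, 0.231] pointing down, gripper open.
Joint ranges: [-2.88, 2.88], [-0.31, 2.03], [-1.54, 1.56], [0.2, 2.42], [-1.41, 4.55], [0.19, 2.02], [-2.57, 2.57]. Speed limits (rad/s): [2.57, 2.57, 3.14, 3.14, 3.14, 3.14, 3.14].

### API

Orientations are given as [roll, pitch, yaw] about the fixed x, y, z axes, in that order (R = Rz(yaw) Ry(pitch) Rx(roll)).
In Python, from cell import monitor, optics, sign_off gives the robot as it stands.
- The arm moves only by the tool jog_arm, never from a script. Its argument "moves" is a list of rows, each a list of 6 numbers: the shift along the world's x, y, z in mm, then the turn, a rotation vector about the world's x, y, z in rad. In form: [[dx, dy, dz, wx, wy, wz], ...]. A call has 1 to 10 rows; each row is the pose to reach, as a shift and turn from the pose commanded when the call began; what a row does not reach only later rows make up. A row lasts 1/8 s, in which the tool goes at most 62.5 mm and 10.7 degrees, less where a joint would pass 70% of its speed; a pose out of reach is approached as far as the arm can. A call with a gripper value outside its range is refused whole. "grip" is the opening, from 0 (shut) to 1 (fully open), set as the call begins (left out, the last holds). The fingers move at their own pace and stop on an object; "newtons" is the grip in N (left out, the last holds). Time passes only in rows, so rows that repeat a pose let the fingers close. It gives the time, the measured TCP pose, the force, the opening and the grip force at its end, in the units of the state.
- monitor.state(): the state, without advancing time (a new reading comes with each control period).
- optics.read_camera(name): name is "side" or "top"; returns (picture, depth): 480x640x3 uint8, red, green, blue; 480x640 float32, m along the optical axis (not along the pixel's ray), 0 where there is no reading.
- optics.camera_params(name): a dict with "vertical_fov" (degrees; the focal length in pixels is half the picture's height over the tangent of half this angle, whatever the lens; pixels are square), "cx", "cy" (the principal point, pixels), "world_from_camera" (4x4, takes a point from camera to world coordinates). Camera axes: x right, y down, z forward; pixel columns grow to the right and rows downward; lengths in m; the calibration is good to about 2 mm. A picture is of the moment at which its call begins. camera_params takes no time and is no camera call.
- sign_off(): hands the job in; it is judged then, once.
The state is a dict: "t": time; "q": joint angles; "joint_velocities": joint speeds; "joint_efforts": joint torques, N m; "eef_pos": TCP position; "ee_rot": TCP orientation; "contact_force": force on the tool from outside, world axes, zero at the start; "torque": the same for the moment, N m; "opening": finger opening in m; "gripper_force": force on a finger pad.
Only numpy, scipy, OpenCV 4.12 (cv2) and the standard library are available. Lean on these libraries where they do the work, as an engineer would, in place of code of your own. Each camera call takes 0.05 s, during which the arm holds its last target. There are 200 camera calls.

## Working session

There is one attempt and no reset: what is moved stays moved. The work goes in short steps, Python scripts to look and compute and a tool call to move; the robot and the scene stay as the last step left them, time stands still between calls to the robot, and variables do not carry over. Pictures are saved under pics/ and viewed, at most 12 in all, crops included, and the job is handed in when it is done.

Besides the shell and the picture viewer there is one more tool, called after "Emit:" by a JSON object that holds its "api" and its "payload", one argument or row to a line. jog_arm: Moves the arm, as the interface text tells. Its arguments: {"type":"object","properties":{"moves":{"type":"array","items":{"type":"array","items":{"type":"number"}}},"grip":{"type":"number"},"newtons":{"type":"number"}},"required":["moves"]}

```bash
ls; mkdir -p pics
cat > h.py <<'E'
import numpy as np,cv2
from cell import monitor,optics,sign_off
def cam(n):
    im,d=optics.read_camera(n);p=optics.camera_params(n)
    f=240/np.tan(np.radians(p["vertical_fov"])/2);T=np.array(p["world_from_camera"])
    v,u=np.mgrid[0:480,0:640]
    P=np.stack([(u-p["cx"])/f*d,(v-p["cy"])/f*d,d],-1)@T[:3,:3].T+T[:3,3]
    P[d==0]=np.nan
    return im,d,P,T,f,p
def save(n,im): cv2.imwrite("pics/"+n,cv2.cvtColor(im,cv2.COLOR_RGB2BGR))
E
python3 - <<'E'
from h import *
for n in("top","side"):
    im,d,P,T,f,p=cam(n);save(n+"0.png",im);np.savez(n+"0",im=im,P=P);print(n,T.round(3).tolist(),f,p)
print(monitor.state())
E
```

```text
pics
top [[0.015, -0.989, 0.147, 0.408], [-1.0, -0.018, -0.014, 0.048], [0.016, -0.146, -0.989, 0.935], [0.0, 0.0, 0.0, 1.0]] 442.52626288902866 {'vertical_fov': 56.94555706087755, 'cx': 310.5305283311461, 'cy': 244.14586420976337, 'world_from_camera': array([[ 0.01535283, -0.98907884,  0.14658563,  0.40795135],
       [-0.99975532, -0.01751989, -0.01350394,  0.0482776 ],
       [ 0.01592462, -0.14634244, -0.98910581,  0.93530536],
       [ 0.        ,  0.        ,  0.        ,  1.        ]])}
side [[0.941, -0.266, 0.21, 0.316], [-0.338, -0.712, 0.616, -0.664], [-0.014, -0.65, -0.759, 0.947], [0.0, 0.0, 0.0, 1.0]] 464.699629791347 {'vertical_fov': 54.62932789502219, 'cx': 319.9828690885171, 'cy': 237.5592060035702, 'world_from_camera': array([[ 0.94089643, -0.26559645,  0.21017241,  0.31628982],
       [-0.33840507, -0.71155412,  0.61577004, -0.66417768],
       [-0.0139973 , -0.65049924, -0.75937792,  0.94683471],
       [ 0.        ,  0.        ,  0.        ,  1.        ]])}
{'t': 0.1, 'q': array([-0.91381035,  0.50174384, -0.42679284,  1.55134109,  0.22080803,
        1.13831424, -0.21024643]), 'joint_velocities': array([-1.97173183e-04, -1.73736127e-03, -6.72927785e-06, -3.71140806e-03,
        1.17380144e-03, -2.33637730e-04, -1.45685282e-03]), 'joint_efforts': array([-1.12885909e-02, -5.70808983e+01, -5.83832458e+00, -2.81746173e+01,
        1.06177689e-02,  5.58641492e-03,  4.99347337e-06]), 'eef_pos': array([0.24920487, 0.599653  , 0.23037002]), 'ee_rot': array([-3.13983974e+00, -4.21805618e-05,  2.74789818e+00]), 'contact_force': array([ 0.49785481, -0.34666457, -0.66623034]), 'torque': array([ 0.01177756,  0.04279399, -0.01774812]), 'gripper_force': 0.0, 'opening': 0.0850308610036212}
```

View pics/top0.png

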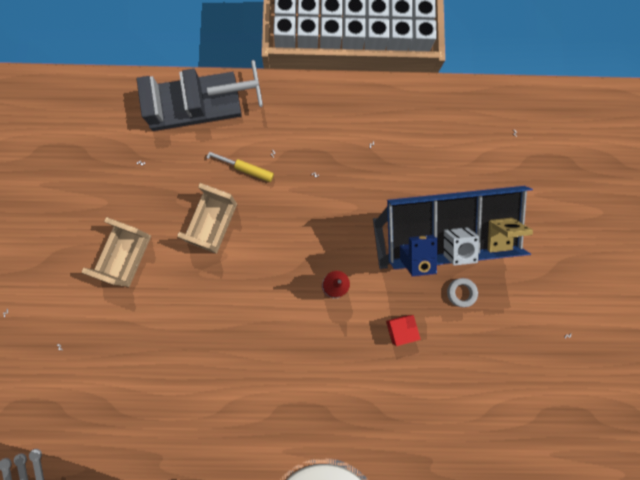

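View pics/side0.png

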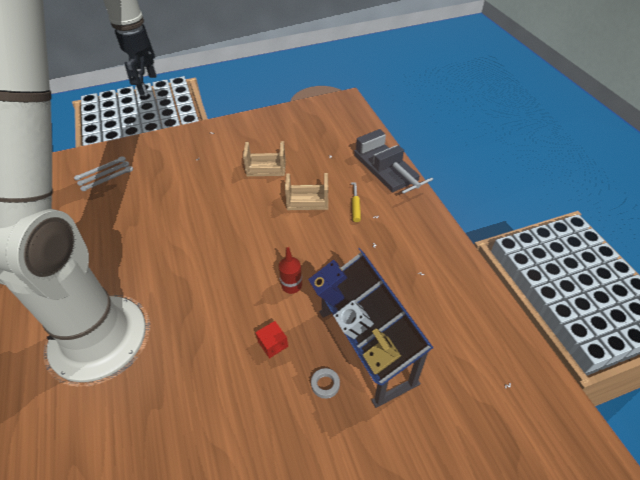

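The top view shows two kit boxes at (118,254) and (209,218). The right-hand one (lower y) is the target. The rack is at (455,230), with the elbow at (421,255), barrel at (461,246) and bracket at (507,236). The oil can is at (336,284), the gauge at (463,292) and a red decoy at (404,330). The side view agrees with all of this.

```bash
cat > m.py <<'E'
from h import *
W={"top":((170,175,245,265),(370,170,550,290)),"side":((275,160,340,220),(295,235,445,400))}
for n in("top","side"):
    z=np.load(n+"0.npz");im,P=z["im"],z["P"]
    x0,y0,x1,y1=W[n][0];Q=P[y0:y1,x0:x1].reshape(-1,3)
    tb=P[300:330,230:280].reshape(-1,3);print(n,"table z",np.nanmedian(tb[:,2]))
    for lo,hi in((.068,.09),(.024,.042)):
        S=Q[(Q[:,2]>lo)&(Q[:,2]<hi)];S=S[~np.isnan(S[:,0])].astype(np.float32)
        r=cv2.minAreaRect(S[:,:2]*1000);print("box",lo,len(S),r,np.median(S[:,2]),S.mean(0))
    x0,y0,x1,y1=W[n][1];Q=P[y0:y1,x0:x1].reshape(-1,3);c=im[y0:y1,x0:x1].reshape(-1,3).astype(int)
    k=(c.max(1)<45)&(Q[:,2]>.1)&(Q[:,2]<.22)
    S=Q[k];m=S.mean(0)
    for i in range(5):
        m=S.mean(0);u,s,v=np.linalg.svd(S-m,full_matrices=False);nn=v[2]*np.sign(v[2][2]);e=(S-m)@nn
        S=S[abs(e)<max(.003,1.5*e.std())] if i<4 else S
    print("deck",len(S),m,nn,e.std(),"tilt",np.degrees(np.arccos(nn[2])),"yaw of uphill",np.degrees(np.arctan2(-nn[1],-nn[0])))
    r=cv2.minAreaRect((S[:,:2]*1000).astype(np.float32));print(r)
E
python3 m.py
```

```text
top table z -2.853763247434582e-05
box 0.068 382 ((589.1304931640625, 247.42184448242188), (68.28215026855469, 116.81455993652344), 70.44913482666016) 0.07730283 [0.58891535 0.24634412 0.07691101]
box 0.024 589 ((588.455322265625, 247.474365234375), (69.0140380859375, 115.19100952148438), 70.2552490234375) 0.03232564 [0.5906173  0.24485634 0.03214857]
deck 3731 [ 0.57918474 -0.21972246  0.1443433 ] [-0.4642343  -0.05882799  0.88375663] 0.0012131001204745942 tilt 27.90110208616797 yaw of uphill 7.222054371430744
((565.919677734375, -231.62123107910156), (91.15859985351562, 236.8648223876953), 7.2430009841918945)
side table z 0.0006415170068748699
box 0.068 141 ((589.0900268554688, 244.9908447265625), (72.86434173583984, 115.55342864990234), 70.99095153808594) 0.07887079 [0.5842814  0.24065502 0.07796137]
box 0.024 424 ((588.7059326171875, 304.1685485839844), (214.7945098876953, 117.09859466552734), 85.51488494873047) 0.03215698 [0.58307546 0.2545978  0.03173489]
deck 253 [ 0.56756185 -0.25231643  0.13667785] [-0.46517979 -0.05929771  0.88322791] 0.0013614220206183603 tilt 27.965769895926872 yaw of uphill 7.264467050000926
((571.9794921875, -251.41522216796875), (95.81632232666016, 196.02005004882812), 8.103732109069824)
```

```bash
cat > r.py <<'E'
from h import *
yaw=np.radians(7.24);t=np.radians(28)
ex=np.array([np.cos(yaw),np.sin(yaw),0]);ey=np.array([-np.sin(yaw),np.cos(yaw),0]);ez=np.array([0,0,1.])
U=ex*np.cos(t)+ez*np.sin(t);N=-ex*np.sin(t)+ez*np.cos(t);R=np.stack([U,ey,N])
m=np.array([.57918,-.21972,.14434]);O=m-U*((m[2]-.110)/U[2])   # on line z=.11
E
python3 - <<'E'
from r import *
from m import W
print("O",O)
for n in("top","side"):
    z=np.load(n+"0.npz");im,P=z["im"],z["P"]
    x0,y0,x1,y1=W[n][1];Q=(P[y0:y1,x0:x1].reshape(-1,3)-O)@R.T*1000;c=im[y0:y1,x0:x1].reshape(-1,3).astype(int)
    w=P[y0:y1,x0:x1].reshape(-1,3)
    r,g,b=c.T
    M={"gold":(r>b+50)&(g>b+30),"alu":(c.min(1)>120)&(c.max(1)-c.min(1)<30),"blue":(b>r+30)}
    for k,mm in M.items():
        s=Q[mm&(w[:,2]>.1)&(Q[:,2]>12)]
        if len(s)<10: continue
        print(n,k,len(s))
        for lo,hi in((12,30),(30,34),(34,40),(44,56),(66,76),(74,86)):
            a=s[(s[:,2]>lo)&(s[:,2]<hi)]
            if len(a)>15: print(lo,hi,len(a),"u",np.percentile(a[:,0],[2,50,98]).round(1),"v",np.percentile(a[:,1],[2,50,98]).round(1),"n",np.median(a[:,2]).round(1))
E
```

```text
top table z -2.853763247434582e-05
box 0.068 382 ((589.1304931640625, 247.42184448242188), (68.28215026855469, 116.81455993652344), 70.44913482666016) 0.07730283 [0.58891535 0.24634412 0.07691101]
box 0.024 589 ((588.455322265625, 247.474365234375), (69.0140380859375, 115.19100952148438), 70.2552490234375) 0.03232564 [0.5906173  0.24485634 0.03214857]
deck 3731 [ 0.57918474 -0.21972246  0.1443433 ] [-0.4642343  -0.05882799  0.88375663] 0.0012131001204745942 tilt 27.90110208616797 yaw of uphill 7.222054371430744
((565.919677734375, -231.62123107910156), (91.15859985351562, 236.8648223876953), 7.2430009841918945)
side table z 0.0006415170068748699
box 0.068 141 ((589.0900268554688, 244.9908447265625), (72.86434173583984, 115.55342864990234), 70.99095153808594) 0.07887079 [0.5842814  0.24065502 0.07796137]
box 0.024 424 ((588.7059326171875, 304.1685485839844), (214.7945098876953, 117.09859466552734), 85.51488494873047) 0.03215698 [0.58307546 0.2545978  0.03173489]
deck 253 [ 0.56756185 -0.25231643  0.13667785] [-0.46517979 -0.05929771  0.88322791] 0.0013614220206183603 tilt 27.965769895
[... 1134 characters left out ...]
.6] v [-115.8  -96.4  -74.7] n 71.9
74 86 52 u [10.1 21.8 58.9] v [-112.8   68.7   82.4] n 79.9
side alu 604
12 30 104 u [ 2.7 23.  50.8] v [-32.5 -30.8   6.1] n 23.0
30 34 31 u [ 5.7 25.5 50.8] v [-32.4 -30.5   5.8] n 31.9
34 40 61 u [ 4.6 22.1 50.8] v [-32.6 -11.8   6.5] n 37.2
44 56 380 u [ 2.  26.1 50.7] v [-32.2 -11.7  11.2] n 49.8
side blue 1181
12 30 367 u [  0.2 116.3 118.9] v [-136.3  -33.4   90.8] n 23.3
30 34 50 u [-0.3  0.9 30.9] v [-132.4  -34.1   59.2] n 32.0
34 40 85 u [-1.   0.5 29.7] v [-132.1  -41.1   54.4] n 36.4
44 56 38 u [ 3.9 18.1 30.2] v [50.8 52.2 53.6] n 49.0
66 76 90 u [ 4.4 35.4 66.9] v [50.9 52.4 80. ] n 71.2
74 86 511 u [ 4.5 39.3 66.2] v [51.2 69.  92.9] n 80.0
```

```bash
sed -i 's/^for n in("top","side"):/if __name__=="__main__":\n  for n in("top","side"):/' m.py
cat > g.py <<'E'
from r import *
from scipy.spatial.transform import Rotation as Ro
BY=np.radians(-19.5);BC=np.array([.589,.246,0])
bx=np.array([np.cos(BY),np.sin(BY),0]);by=np.array([-np.sin(BY),np.cos(BY),0])
Rr=np.stack([U,-ey,-N],1);Rb=np.stack([bx,-by,-ez],1)
def rack(u,v,n): return O+U*u/1e3+ey*v/1e3+N*n/1e3
def box(x,y,z): return BC+bx*x/1e3+by*y/1e3+ez*z/1e3
def show(p,Rt,lab=""):
    s=monitor.state();Rc=Ro.from_euler("xyz",s["ee_rot"])
    rv=(Ro.from_matrix(Rt)*Rc.inv()).as_rotvec()
    print(lab,"t",round(s["t"],2),"d",((p-s["eef_pos"])*1e3).round(1),"w",rv.round(4),"ang",np.degrees(np.linalg.norm(rv)).round(1),"p",p.round(4))
E
python3 -c "
from g import *
show(rack(47.5,-94,135),Rr,'pre bracket');show(rack(47.5,-94,29),Rr,'grasp');show(box(27,0,39),Rb,'box')
"
```

```text
pre bracket t 0.1 d [ 256.5 -923.5   21.1] w [ 0.6527 -0.0901 -2.5541] ang 151.1 p [ 0.5057 -0.3238  0.2515]
grasp t 0.1 d [ 305.9 -917.2  -72.5] w [ 0.6527 -0.0901 -2.5541] ang 151.1 p [ 0.5551 -0.3175  0.1579]
box t 0.1 d [ 365.2 -362.7 -191.4] w [-1.0000e-03 -2.5000e-03 -3.0882e+00] ang 176.9 p [0.6145 0.237  0.039 ]
```

Emit:
{"api": "jog_arm", "payload": {
  "moves": [
    [25, -30, 40, 0, 0, -0.15],
    [60, -75, 70, 0, 0, -0.33],
    [95, -125, 90, 0, 0, -0.5],
    [130, -175, 100, 0, 0, -0.68],
    [160, -225, 100, 0, 0, -0.85],
    [190, -275, 100, 0, 0, -1.02],
    [215, -330, 100, 0, 0, -1.2],
    [235, -390, 100, 0, 0, -1.3],
    [250, -450, 100, 0, 0, -1.3],
    [255, -510, 100, 0, 0, -1.3]
  ],
  "grip": 0.75
}}

```text
t: 1.35
eef_pos: [0.5046, 0.088, 0.3309]
ee_rot: [-3.141, 0.0, 1.447]
contact_force: [0.2, 0.1, 0.8]
opening: 0.0641
gripper_force: 0.0
```

```bash
python3 -c "
from g import *
show(rack(47.5,-94,135),Rr,'pre bracket');show(rack(47.5,-94,29),Rr,'grasp');print(monitor.state()['q'])
"
```

```text
pre bracket t 1.35 d [   1.1 -411.8  -79.4] w [ 0.3721 -0.3714 -1.293 ] ang 80.0 p [ 0.5057 -0.3238  0.2515]
grasp t 1.35 d [  50.4 -405.5 -173. ] w [ 0.3721 -0.3714 -1.293 ] ang 80.0 p [ 0.5551 -0.3175  0.1579]
[-0.27072947  0.13403819  0.05058372  1.77848302 -0.00701821  1.22953289
 -0.34173786]
```

Emit:
{"api": "jog_arm", "payload": {
  "moves": [
    [0, -55, 0, 0.045, -0.045, -0.16],
    [0, -110, 0, 0.09, -0.09, -0.33],
    [0, -170, 0, 0.14, -0.14, -0.5],
    [0, -230, 0, 0.19, -0.19, -0.66],
    [0, -290, 0, 0.24, -0.24, -0.82],
    [0, -345, 0, 0.28, -0.28, -0.98],
    [0, -390, -20, 0.33, -0.33, -1.14],
    [1, -412, -50, 0.372, -0.371, -1.293],
    [1, -412, -80, 0.372, -0.371, -1.293],
    [1, -412, -80, 0.372, -0.371, -1.293]
  ]
}}

```text
t: 2.6
eef_pos: [0.5036, -0.3204, 0.2482]
ee_rot: [-3.137, -0.484, 0.124]
contact_force: [-0.1, -0.8, 0.0]
opening: 0.0642
gripper_force: 0.0
```

```bash
python3 -c "
from g import *
show(rack(47.5,-94,135),Rr,'pre bracket');show(rack(47.5,-94,29),Rr,'grasp');print(monitor.state()['q'])
for n in('top','side'):
  im,d,P,T,f,p=cam(n);save(n+'1.png',im);np.savez(n+'1',im=im,P=P)
a=cv2.resize(cv2.imread('pics/top1.png')[140:320,360:600],(480,360));b=cv2.resize(cv2.imread('pics/side1.png')[200:420,290:490],(327,360));cv2.imwrite('pics/c1.png',np.hstack([a,b[:,:320]]))
"
```

```text
pre bracket t 2.6 d [ 2.1 -3.4  3.3] w [-0.0032 -0.0052 -0.0001] ang 0.3 p [ 0.5057 -0.3238  0.2515]
grasp t 2.6 d [ 51.5   2.9 -90.3] w [-0.0032 -0.0052 -0.0001] ang 0.3 p [ 0.5551 -0.3175  0.1579]
[ 0.30227173  0.21175749  0.49286203  2.01314009 -0.72388991  0.75992369
 -0.18325457]
```

View pics/c1.png

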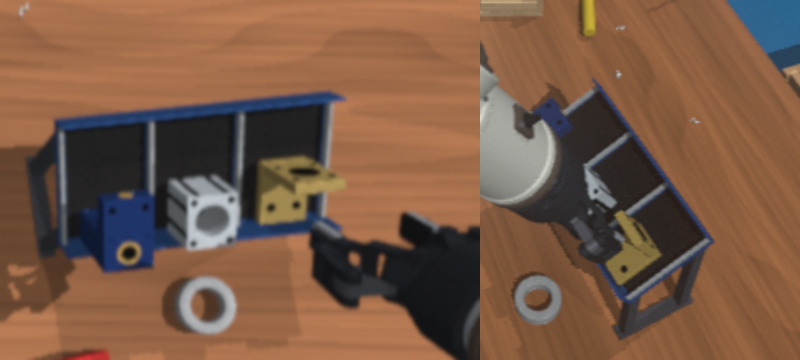

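The views show the gripper open above the bracket, the three parts untouched in their lanes, and the gauge at (207,305) clear. I'll descend along the deck normal.

Emit:
{"api": "jog_arm", "payload": {
  "moves": [
    [10, 1, -19, 0, 0, 0],
    [20, 2, -38, 0, 0, 0],
    [30, 4, -57, 0, 0, 0],
    [38, 5, -72, 0, 0, 0],
    [44, 6, -84, 0, 0, 0],
    [49.4, 6.3, -93.6, 0, 0, 0],
    [49.4, 6.3, -93.6, 0, 0, 0],
    [49.4, 6.3, -93.6, 0, 0, 0]
  ]
}}

```text
t: 3.7
eef_pos: [0.5547, -0.3159, 0.1581]
ee_rot: [3.141, -0.489, 0.127]
contact_force: [-0.8, 0.3, -0.2]
opening: 0.064
gripper_force: 0.0
```

```bash
python3 -c "
from g import *
show(rack(47.5,-94,29),Rr,'grasp')
for n in('top','side'):
  im,d,P,T,f,p=cam(n);save(n+'2.png',im);np.savez(n+'2',im=im,P=P)
a=cv2.resize(cv2.imread('pics/top2.png')[180:300,440:600],(400,300));b=cv2.resize(cv2.imread('pics/side2.png')[300:400,330:450],(400,333));cv2.imwrite('pics/c2.png',np.hstack([a,b[:300]]))
"
```

```text
grasp t 3.7 d [ 0.3 -1.6 -0.2] w [0.0007 0.0004 0.0001] ang 0.0 p [ 0.5551 -0.3175  0.1579]
```

View pics/c2.png

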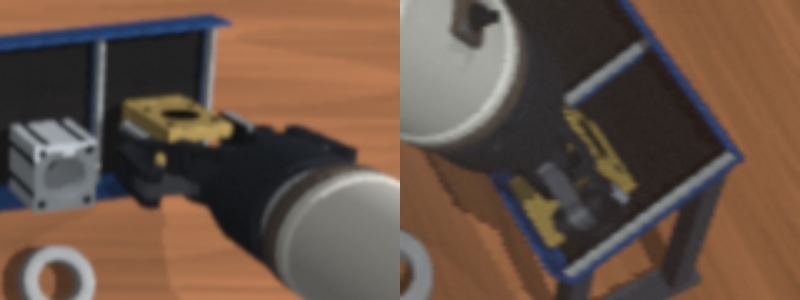

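The fingers straddle the leg on both sides, so I'll close.

Emit:
{"api": "jog_arm", "payload": {
  "moves": [
    [0, 0, 0, 0, 0, 0],
    [0, 0, 0, 0, 0, 0],
    [0, 0, 0, 0, 0, 0],
    [0, 0, 0, 0, 0, 0],
    [0, 0, 0, 0, 0, 0]
  ],
  "grip": 0.4,
  "newtons": 60
}}

```text
t: 4.42
eef_pos: [0.5549, -0.316, 0.1585]
ee_rot: [3.141, -0.49, 0.127]
contact_force: [-3.0, -0.5, 6.6]
opening: 0.0432
gripper_force: 60.4
```

Emit:
{"api": "jog_arm", "payload": {
  "moves": [
    [-6, -1, 11, 0, 0, 0],
    [-16, -2, 30, 0, 0, 0],
    [-28, -4, 53, 0, 0, 0],
    [-40, -5, 76, 0, 0, 0],
    [-52, -6, 98, 0, 0, 0],
    [-52, 0, 120, 0, 0, 0],
    [-45, 40, 140, 0, 0, 0],
    [-35, 90, 150, 0, 0, 0],
    [-25, 145, 150, 0, 0, 0],
    [-20, 200, 150, 0, 0, 0]
  ]
}}

```text
t: 5.68
eef_pos: [0.5342, -0.1138, 0.308]
ee_rot: [3.141, -0.489, 0.127]
contact_force: [0.8, 0.6, -1.0]
opening: 0.0432
gripper_force: 61.4
```

```bash
python3 -c "
from g import *
show(box(34,0,200),Rb,'hover');print(monitor.state()['q'])
"
```

```text
hover t 5.67 d [  86.8  348.5 -108. ] w [ 0.053   0.4904 -0.4576] ang 38.6 p [0.621  0.2347 0.2   ]
[-0.03904514 -0.05753071  0.31257676  2.12633468 -0.28492506  0.63515934
 -0.97431111]
```

Emit:
{"api": "jog_arm", "payload": {
  "moves": [
    [12, 50, 0, 0.01, 0.1, -0.09],
    [25, 105, 0, 0.02, 0.2, -0.19],
    [38, 160, 0, 0.03, 0.3, -0.28],
    [50, 215, 0, 0.04, 0.4, -0.37],
    [65, 270, -15, 0.053, 0.49, -0.457],
    [78, 318, -45, 0.053, 0.49, -0.457],
    [86.8, 349, -80, 0.053, 0.49, -0.457],
    [86.8, 349, -108, 0.053, 0.49, -0.457],
    [86.8, 349, -108, 0.053, 0.49, -0.457],
    [86.8, 349, -108, 0.053, 0.49, -0.457]
  ]
}}

```text
t: 6.92
eef_pos: [0.6224, 0.2324, 0.2011]
ee_rot: [-3.141, -0.002, -0.341]
contact_force: [-0.6, -0.3, -0.7]
opening: 0.0431
gripper_force: 61.6
```

```bash
cat > look.py <<'E'
import sys
from g import *
def boxview(tag,win_t=(130,130,290,290),win_s=(230,80,370,240)):
    o=[]
    for n,w in(("top",win_t),("side",win_s)):
        im,d,P,T,f,p=cam(n);np.savez(n+tag,im=im,P=P)
        o.append(cv2.resize(cv2.cvtColor(im,4)[w[1]:w[3],w[0]:w[2]],None,fx=400/(w[2]-w[0]),fy=400/(w[2]-w[0])))
    h=min(a.shape[0] for a in o);cv2.imwrite("pics/"+tag+".png",np.hstack([a[:h] for a in o]))
E
python3 -c "
from look import *
show(box(34,0,200),Rb,'hover');print(monitor.state()['q'])
boxview('b1')
for n in('top','side'):
  z=np.load(n+'b1.npz');c=z['im'].astype(int);P=z['P'];r,g,b=c[...,0],c[...,1],c[...,2]
  k=(r>b+60)&(g>b+40)&(P[...,2]>.15)&(P[...,2]<.26)&(np.hypot(P[...,0]-.62,P[...,1]-.235)<.12)
  q=(P[k]-BC)@np.stack([bx,by,ez]).T*1e3
  print(n,k.sum(),np.percentile(q,[2,25,50,75,98],axis=0).round(1).tolist())
"
```

```text
hover t 6.92 d [-1.4  2.3 -1.1] w [0.0003 0.002  0.001 ] ang 0.1 p [0.621  0.2347 0.2   ]
[-0.41508862  0.51728085  0.02371628  1.55419107 -0.01220948  1.06851256
 -2.30073157]
top 256 [[-9.7, -23.6, 178.0], [-4.1, -19.5, 179.8], [3.4, -13.3, 180.8], [13.2, -5.0, 181.7], [26.9, 5.0, 183.1]]
side 183 [[-8.2, -26.8, 172.1], [-0.1, -23.7, 179.9], [15.0, -21.0, 182.0], [32.9, -11.0, 183.6], [48.4, 8.1, 197.8]]
```

View pics/b1.png

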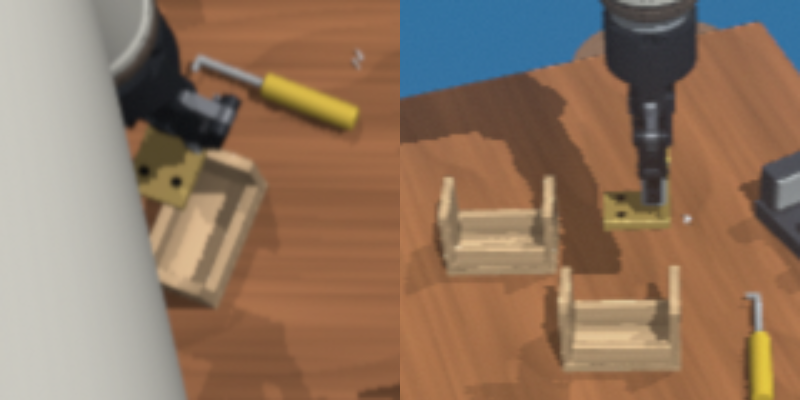

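```bash
python3 -c "
from look import *
show(box(34,0,200),Rb,'hover')
B=np.stack([bx,by,ez]).T
for n in('top','side'):
  z=np.load(n+'b1.npz');c=z['im'].astype(int);P=z['P'];r,g,b=c[...,0],c[...,1],c[...,2]
  k=(r>b+40)&(g>b+25)&(P[...,2]>.15)&(P[...,2]<.26)&(np.hypot(P[...,0]-.62,P[...,1]-.235)<.12)
  q=(P[k]-BC)@B*1e3; a=q[(q[:,0]>-5)&(q[:,0]<22)&(abs(q[:,2]-181)<3.5)]
  print(n,'foot',len(a),'y min',np.sort(a[:,1])[[0,2,5,10]].round(1),'x min',np.sort(q[:,0])[[0,2,5,10]].round(1),'x max',np.sort(q[:,0])[[-10,-5,-1]].round(1))
  z=np.load(n+'0.npz');q=(z['P'].reshape(-1,3)-BC)@B*1e3
  q=q[(abs(q[:,0])<64)&(abs(q[:,1])<42)]
  a=q[(abs(q[:,2]-32)<3)&(abs(q[:,0])<40)];e=q[abs(q[:,2]-77.5)<3.5]
  print('rim y',np.sort(a[:,1])[[0,2,5,10]].round(1),np.sort(a[:,1])[[-10,-5,-2,-1]].round(1))
  print('end x',np.sort(e[:,0])[[0,2,5,10]].round(1),np.sort(e[:,0])[[-10,-5,-2,-1]].round(1),'y',np.sort(e[:,1])[[0,2,5,-5,-2,-1]].round(1))
  for s in(-1,1):
    f=e[s*e[:,0]>0]; print(s,f.mean(0).round(1))
  for lo,hi in((-40,0),(0,40)):
    f=a[(a[:,0]>lo)&(a[:,0]<hi)];print(lo,'rim -y inner/outer', np.percentile(f[f[:,1]<0][:,1],[3,50,97]).round(1),'+y',np.percentile(f[f[:,1]>0][:,1],[3,50,97]).round(1))
"
```

```text
hover t 7.03 d [-1.9  1.9 -2.1] w [-0.001   0.0037  0.0011] ang 0.2 p [0.621  0.2347 0.2   ]
top foot 306 y min [-23.7 -23.6 -23.6 -23.3] x min [-11.4 -11.1 -11.1 -10.8] x max [31.7 33.1 36.2]
rim y [-33.2 -33.1 -32.8 -32.6] [34.8 35.3 35.4 35.5]
end x [-58.5 -58.3 -58.3 -57.9] [56.6 57.  57.4 57.5] y [-32.8 -32.5 -31.8  34.1  35.4  35.6]
-1 [-53.6   1.4  77.6]
1 [52.1  1.  77.4]
-40 rim -y inner/outer [-32.7 -28.3 -22.9] +y [24.9 29.6 35.3]
0 rim -y inner/outer [-32.8 -28.5 -22.9] +y [25.  29.4 34.9]
side foot 91 y min [-27.7 -25.9 -25.5 -23.2] x min [-8.7 -8.4 -8.1 -7.9] x max [48.4 48.9 49. ]
rim y [-37.3 -36.9 -35.9 -34.7] [32.9 34.6 35.3 35.5]
end x [-57.5 -57.  -56.6 -55.6] [56.  58.1 58.3 58.3] y [-37.8 -36.3 -35.2  31.6  33.8  34.4]
-1 [-52.3  -4.3  78.4]
1 [53.6 -6.8 78.4]
-40 rim -y inner/outer [-35.8 -30.7 -20.6] +y [22.9 27.8 35.3]
0 rim -y inner/outer [-37.  -31.3 -23.5] +y [21.8 27.4 33.7]
```

Emit:
{"api": "jog_arm", "payload": {
  "moves": [
    [-1.5, 2, -20, 0, 0.002, 0],
    [-3, 3.2, -45, 0, 0.003, 0.001],
    [-3, 3.2, -70, 0, 0.003, 0.001],
    [-3, 3.2, -85, 0, 0.003, 0.001],
    [-3, 3.2, -85, 0, 0.003, 0.001],
    [-3, 3.2, -85, 0, 0.003, 0.001]
  ]
}}

```text
t: 7.78
eef_pos: [0.6192, 0.237, 0.1155]
ee_rot: [-3.141, 0.002, -0.339]
contact_force: [-0.6, -0.7, -1.2]
opening: 0.0432
gripper_force: 61.6
```

```bash
sed -i 's/^bx=.*/&\nBC=BC+.0005*bx+.0009*by/' g.py; python3 -c "
from look import *
show(box(32,0,37),Rb,'place')
print(monitor.state()['eef_pos'],monitor.state()['contact_force'])
boxview('b2',(160,160,260,260),(260,120,360,240))
show(box(32,0,37),Rb,'place')
"
```

```text
place t 7.78 d [  0.7  -1.  -78.5] w [-0.0008 -0.0014 -0.0016] ang 0.1 p [0.6199 0.236  0.037 ]
[0.61922217 0.23695344 0.11553638] [-0.57315943 -0.71865074 -1.16808915]
place t 7.88 d [  0.4  -1.1 -79. ] w [-0.0011 -0.0007 -0.0016] ang 0.1 p [0.6199 0.236  0.037 ]
```

View pics/b2.png

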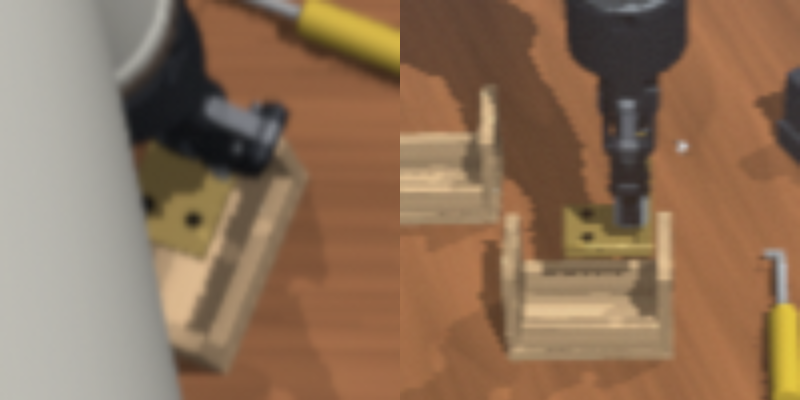

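The bracket hovers square over the +x end of the box. I'll lower it between the side walls.

Emit:
{"api": "jog_arm", "payload": {
  "moves": [
    [0.4, -0.8, -15, 0, 0, -0.001],
    [0.4, -0.8, -30, 0, 0, -0.001],
    [0.4, -0.8, -42, 0, 0, -0.001],
    [0.4, -0.8, -52, 0, 0, -0.001],
    [0.4, -0.8, -60, 0, 0, -0.001],
    [0.4, -0.8, -66, 0, 0, -0.001],
    [0.4, -0.8, -72, 0, 0, -0.001],
    [0.4, -0.8, -75, 0, 0, -0.001]
  ]
}}

```text
t: 8.88
eef_pos: [0.6189, 0.2359, 0.0394]
ee_rot: [3.141, 0.003, -0.34]
contact_force: [0.0, 0.9, -1.5]
opening: 0.043
gripper_force: 61.6
```

```bash
python3 -c "
from look import *
show(box(32,0,37),Rb,'place');print(monitor.state()['contact_force'],monitor.state()['torque'])"
```

```text
place t 8.88 d [ 1.   0.1 -2.4] w [-0.0002 -0.0028 -0.0007] ang 0.2 p [0.6199 0.236  0.037 ]
[ 0.02034846  0.901955   -1.48350383] [-0.01047432 -0.00383447  0.00166499]
```

Emit:
{"api": "jog_arm", "payload": {
  "moves": [
    [0.9, -0.3, 0, 0, 0, 0],
    [1.8, -0.6, 0, 0, 0, 0],
    [2.4, -0.9, 0, 0, 0, 0],
    [2.8, -1, 0, 0, 0, 0],
    [2.8, -1, 0, 0, 0, 0]
  ]
}}

```text
t: 9.5
eef_pos: [0.6217, 0.235, 0.0398]
ee_rot: [3.141, 0.003, -0.34]
contact_force: [-0.8, -0.3, -1.4]
opening: 0.0436
gripper_force: 61.6
```

No contact yet. I'll lower it to the floor with a little more +x.

Emit:
{"api": "jog_arm", "payload": {
  "moves": [
    [0.5, -0.2, -1, 0, -0.003, 0],
    [0.9, -0.3, -2, 0, -0.003, 0],
    [0.9, -0.3, -3, 0, -0.003, 0],
    [0.9, -0.3, -3.5, 0, -0.003, 0],
    [0.9, -0.3, -3.5, 0, -0.003, 0]
  ]
}}

```text
t: 10.12
eef_pos: [0.6219, 0.235, 0.0381]
ee_rot: [-3.141, 0.001, -0.34]
contact_force: [-8.6, -0.7, 13.8]
opening: 0.043
gripper_force: 63.0
```

Emit:
{"api": "jog_arm", "payload": {
  "moves": [
    [-0.4, 0.1, 1, 0, 0, 0],
    [-0.4, 0.1, 1, 0, 0, 0],
    [-0.4, 0.1, 1, 0, 0, 0],
    [-0.4, 0.1, 1, 0, 0, 0],
    [-0.4, 0.1, 10, 0, 0, 0],
    [-0.4, 0.1, 30, 0, 0, 0],
    [-0.4, 0.1, 60, 0, 0, 0],
    [-0.4, 0, 110, 0, 0, 0],
    [-1, 0, 160, 0, 0, 0],
    [-20, -40, 200, 0, 0, 0]
  ],
  "grip": 0.75
}}

```text
t: 11.38
eef_pos: [0.6036, 0.1987, 0.2405]
ee_rot: [-3.136, -0.003, -0.334]
contact_force: [0.5, -1.9, -0.3]
opening: 0.0643
gripper_force: 0.0
```

```bash
python3 -c "
from look import *
show(rack(25.5,-9.5,140),Rr,'pre barrel');show(rack(25.5,-9.5,21),Rr,'grasp')
boxview('b3',(160,160,260,260),(260,120,360,240))"
```

```text
pre barrel t 11.38 d [-130.1 -441.5    5. ] w [-0.0564 -0.4863  0.4499] ang 38.1 p [ 0.4734 -0.2427  0.2456]
grasp t 11.38 d [ -74.7 -434.4 -100. ] w [-0.0564 -0.4863  0.4499] ang 38.1 p [ 0.5289 -0.2357  0.1405]
```

View pics/b3.png

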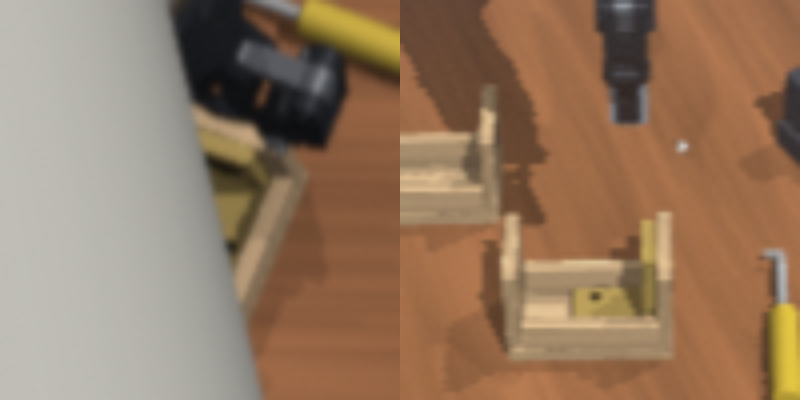

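The bracket sits flat with its leg against the +x wall (side crop, 650,265). Next is the barrel.

Emit:
{"api": "jog_arm", "payload": {
  "moves": [
    [-15, -50, 30, -0.006, -0.05, 0.05],
    [-32, -105, 50, -0.013, -0.11, 0.1],
    [-48, -160, 50, -0.02, -0.18, 0.16],
    [-65, -215, 50, -0.027, -0.25, 0.22],
    [-80, -270, 50, -0.035, -0.32, 0.29],
    [-97, -330, 50, -0.045, -0.39, 0.36],
    [-114, -385, 45, -0.056, -0.46, 0.43],
    [-127, -430, 30, -0.056, -0.486, 0.45],
    [-130, -441, 5, -0.056, -0.486, 0.45],
    [-130, -441, 5, -0.056, -0.486, 0.45]
  ]
}}

```text
t: 12.72
eef_pos: [0.4705, -0.2491, 0.2402]
ee_rot: [3.14, -0.484, 0.114]
contact_force: [-0.8, 0.5, -0.4]
opening: 0.0641
gripper_force: 0.0
```

```bash
python3 -c "
from look import *
show(rack(25.5,-9.5,21),Rr,'grasp')
im,d,P,T,f,p=cam('top');show(rack(25.5,-9.5,21),Rr,'grasp')"
```

```text
grasp t 12.72 d [ 58.4  13.4 -99.7] w [ 0.0017 -0.0047  0.0131] ang 0.8 p [ 0.5289 -0.2357  0.1405]
grasp t 12.78 d [  57.4   12.  -100.2] w [ 0.0013 -0.0043  0.011 ] ang 0.7 p [ 0.5289 -0.2357  0.1405]
```

Emit:
{"api": "jog_arm", "payload": {
  "moves": [
    [20, 8, -20, 0.001, -0.004, 0.01],
    [28, 9.5, -40, 0.001, -0.004, 0.01],
    [36, 11, -57, 0.001, -0.004, 0.01],
    [43, 11.5, -72, 0.001, -0.004, 0.01],
    [48, 11.5, -82, 0.001, -0.004, 0.01],
    [52, 11.5, -90, 0.001, -0.004, 0.01],
    [56, 11.5, -99, 0.001, -0.004, 0.01],
    [56, 11.5, -99, 0.001, -0.004, 0.01],
    [56, 11.5, -99, 0.001, -0.004, 0.01]
  ]
}}

```text
t: 13.9
eef_pos: [0.5291, -0.2348, 0.1427]
ee_rot: [3.14, -0.49, 0.13]
contact_force: [-0.3, -2.0, 0.6]
opening: 0.0642
gripper_force: 0.0
```

```bash
python3 -c "
from look import *
show(rack(25.5,-9.5,21),Rr,'grasp')"
```

```text
grasp t 13.9 d [-0.3 -0.9 -2.2] w [ 0.0013  0.0016 -0.0028] ang 0.2 p [ 0.5289 -0.2357  0.1405]
```

Emit:
{"api": "jog_arm", "payload": {
  "moves": [
    [0.5, -0.5, -1.5, 0, 0, -0.002],
    [0.5, -0.5, -1.5, 0, 0, -0.002],
    [0.5, -0.5, -1.5, 0, 0, -0.002],
    [0.5, -0.5, -1.5, 0, 0, -0.002],
    [0.5, -0.5, -1.5, 0, 0, -0.002]
  ],
  "grip": 0.4
}}

```text
t: 14.52
eef_pos: [0.5292, -0.2349, 0.1408]
ee_rot: [3.141, -0.489, 0.128]
contact_force: [-2.5, 0.6, 5.2]
opening: 0.0428
gripper_force: 61.6
```

```bash
python3 -c "
from look import *
s=monitor.state()
print(((s['eef_pos']-O)@R.T*1e3).round(1),s['ee_rot'],'tilt',Ro.from_euler('xyz',s['ee_rot']).as_matrix()[:,2])"
```

```text
[26.  -8.7 21. ] [ 3.14071775 -0.48941063  0.12804304] tilt [ 0.46636889  0.05916167 -0.88260974]
```

Emit:
{"api": "jog_arm", "payload": {
  "moves": [
    [-6, -1, 11, 0, 0, 0],
    [-16, -2, 30, 0, 0, 0],
    [-28, -4, 53, 0, 0, 0],
    [-40, -5, 76, 0, 0, 0],
    [-48, -6, 100, 0, 0, 0],
    [-45, 0, 130, 0, 0, 0],
    [-38, 35, 155, 0, 0.06, -0.05],
    [-25, 80, 165, 0.01, 0.15, -0.13],
    [-12, 130, 165, 0.02, 0.24, -0.21],
    [0, 180, 165, 0.025, 0.32, -0.3]
  ]
}}

```text
t: 15.78
eef_pos: [0.521, -0.0893, 0.3037]
ee_rot: [-3.114, -0.198, -0.146]
contact_force: [1.3, -0.6, -2.0]
opening: 0.0432
gripper_force: 62.7
```

```bash
python3 -c "
from look import *
show(box(9,0,150),Rb,'hover')"
```

```text
hover t 15.78 d [  77.2  333.  -153.7] w [ 0.0209  0.1988 -0.196 ] ang 16.0 p [0.5983 0.2437 0.15  ]
```

Emit:
{"api": "jog_arm", "payload": {
  "moves": [
    [12, 50, 0, 0.006, 0.06, -0.06],
    [25, 105, 0, 0.012, 0.12, -0.12],
    [38, 160, 0, 0.02, 0.198, -0.18],
    [50, 215, 0, 0.02, 0.198, -0.196],
    [63, 270, -15, 0.02, 0.198, -0.196],
    [73, 315, -50, 0.02, 0.198, -0.196],
    [76, 328, -90, 0.02, 0.198, -0.196],
    [76, 328, -130, 0.02, 0.198, -0.196],
    [76, 328, -140, 0.02, 0.198, -0.196],
    [76, 328, -140, 0.02, 0.198, -0.196]
  ]
}}

```text
t: 17.02
eef_pos: [0.5971, 0.2377, 0.1631]
ee_rot: [-3.141, -0.002, -0.336]
contact_force: [0.9, -0.5, -0.6]
opening: 0.0428
gripper_force: 62.6
```

```bash
python3 -c "
from look import *
show(box(9,0,125),Rb,'hover')
boxview('b4',(160,160,260,260),(260,120,360,240))
show(box(9,0,125),Rb,'hover')"
```

```text
hover t 17.02 d [  1.2   6.  -38.1] w [ 0.0004  0.002  -0.0041] ang 0.3 p [0.5983 0.2437 0.125 ]
hover t 17.12 d [ -0.3   5.4 -40.4] w [-0.0014  0.0059 -0.0039] ang 0.4 p [0.5983 0.2437 0.125 ]
```

View pics/b4.png

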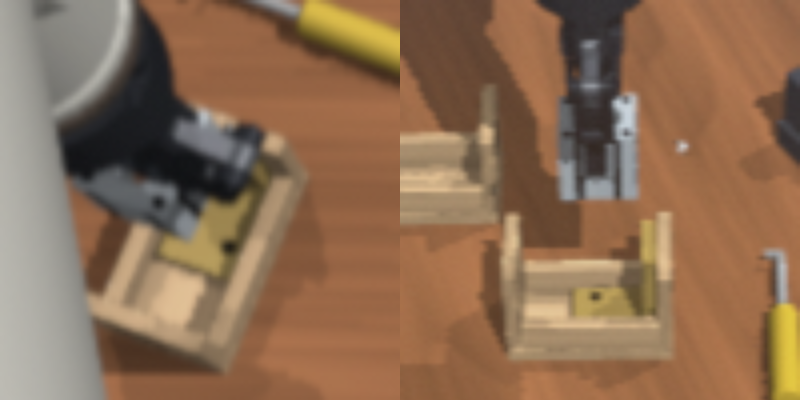

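The barrel is upright above the box, and the bracket foot is visible beneath it with a gap at the −x end.

Emit:
{"api": "jog_arm", "payload": {
  "moves": [
    [0.5, 3, -10, 0, 0.004, -0.004],
    [0.5, 5.5, -25, 0, 0.004, -0.004],
    [0.5, 5.5, -39, 0, 0.004, -0.004],
    [0.5, 5.5, -39, 0, 0.004, -0.004],
    [0.5, 5.5, -39, 0, 0.004, -0.004]
  ]
}}

```text
t: 17.75
eef_pos: [0.5978, 0.2436, 0.1244]
ee_rot: [3.141, 0.001, -0.34]
contact_force: [-0.2, 1.1, -1.5]
opening: 0.0431
gripper_force: 62.6
```

```bash
cat > fit.py <<'E'
from look import *
from sys import argv
B=np.stack([bx,by,ez]).T
a=[]
for i in range(3): a.append(monitor.state()["eef_pos"])
print("tcp in box",[((x-BC)@B*1e3).round(1).tolist() for x in a])
E
python3 -c "
from fit import *
show(box(9,0,60),Rb,'down')"
```

```text
tcp in box [[8.6, -0.2, 124.4], [8.6, -0.2, 124.4], [8.6, -0.2, 124.4]]
down t 17.75 d [  0.5   0.1 -64.4] w [-0.0002 -0.0009 -0.0005] ang 0.1 p [0.5983 0.2437 0.06  ]
```

Emit:
{"api": "jog_arm", "payload": {
  "moves": [
    [0, 0, -18, 0, 0, 0],
    [0, 0, -36, 0, 0, 0],
    [0, 0, -52, 0, 0, 0],
    [0, 0, -60, 0, 0, 0],
    [0, 0, -66, 0, 0, 0],
    [0, 0, -71, 0, 0, 0],
    [0, 0, -76, 0, 0, 0],
    [0, 0, -80, 0, 0, 0],
    [0, 0, -82, 0, 0, 0]
  ]
}}

```text
t: 18.88
eef_pos: [0.5977, 0.2438, 0.0424]
ee_rot: [-3.141, 0.001, -0.34]
contact_force: [0.7, 0.3, -2.5]
opening: 0.043
gripper_force: 62.6
```

```bash
python3 -c "
from fit import *
print(monitor.state()['contact_force'])"
```

```text
tcp in box [[8.4, -0.1, 42.4], [8.4, -0.1, 42.4], [8.4, -0.1, 42.4]]
[ 0.67736006  0.32360766 -2.46345874]
```

Emit:
{"api": "jog_arm", "payload": {
  "moves": [
    [0.9, -0.3, 0, 0, 0, 0],
    [1.9, -0.7, 0, 0, 0, 0],
    [2.4, -0.8, 0, 0, 0, 0],
    [2.8, -1, 0, 0, 0, 0],
    [2.8, -1, 0, 0, 0, 0]
  ]
}}

```text
t: 19.5
eef_pos: [0.6006, 0.2428, 0.0426]
ee_rot: [-3.141, 0.001, -0.34]
contact_force: [0.5, -1.0, -1.0]
opening: 0.0425
gripper_force: 62.6
```

Emit:
{"api": "jog_arm", "payload": {
  "moves": [
    [0.5, -0.2, -1, 0, 0, 0],
    [0.9, -0.3, -2, 0, 0, 0],
    [1.2, -0.4, -3, 0, 0, 0],
    [1.2, -0.4, -4, 0, 0, 0],
    [1.2, -0.4, -4.5, 0, 0, 0],
    [1.2, -0.4, -4.5, 0, 0, 0]
  ]
}}

```text
t: 20.25
eef_pos: [0.6015, 0.2425, 0.0397]
ee_rot: [-3.142, 0.001, -0.34]
contact_force: [-5.8, -1.2, 11.7]
opening: 0.0432
gripper_force: 64.3
```

Emit:
{"api": "jog_arm", "payload": {
  "moves": [
    [-0.4, 0.1, 1, 0, 0, 0],
    [-0.4, 0.1, 1, 0, 0, 0],
    [-0.4, 0.1, 1, 0, 0, 0],
    [-0.4, 0.1, 1, 0, 0, 0],
    [-0.4, 0.1, 10, 0, 0, 0],
    [-0.4, 0.1, 30, 0, 0, 0],
    [-0.4, 0.1, 60, 0, 0, 0],
    [-0.4, 0, 110, 0, 0, 0],
    [-1, 0, 160, 0, 0, 0],
    [-15, -40, 200, 0, 0, 0]
  ],
  "grip": 0.75
}}

```text
t: 21.5
eef_pos: [0.5874, 0.2064, 0.2424]
ee_rot: [-3.136, -0.002, -0.334]
contact_force: [1.2, -0.3, 1.0]
opening: 0.0639
gripper_force: 0.0
```

```bash
python3 -c "
from look import *
show(rack(22.5,75,140),Rr,'pre elbow');show(rack(22.5,75,30),Rr,'grasp')
boxview('b5',(160,160,260,260),(260,120,360,240))"
```

```text
pre elbow t 21.5 d [-127.3 -365.6    1.8] w [-0.0561 -0.4875  0.4498] ang 38.1 p [ 0.4602 -0.1592  0.2442]
grasp t 21.5 d [ -76.  -359.1  -95.3] w [-0.0561 -0.4875  0.4498] ang 38.1 p [ 0.5114 -0.1527  0.1471]
```

View pics/b5.png

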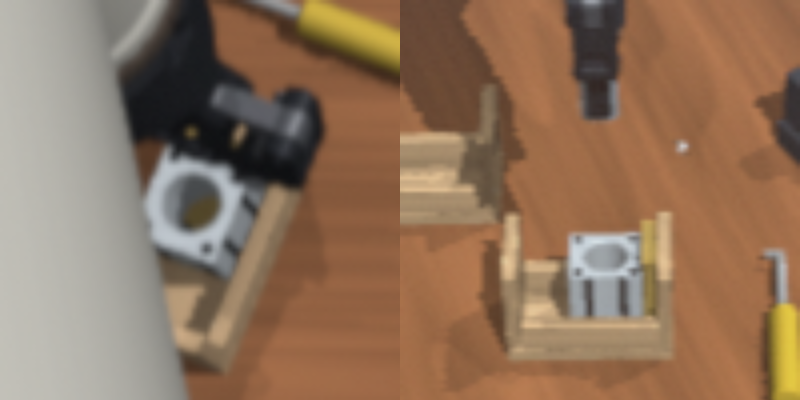

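The barrel stands on the foot against the leg (side crop, 605,280), leaving the −x gap free. The elbow is next.

Emit:
{"api": "jog_arm", "payload": {
  "moves": [
    [-13, -40, 30, -0.006, -0.05, 0.05],
    [-28, -85, 50, -0.013, -0.11, 0.1],
    [-43, -130, 50, -0.02, -0.18, 0.16],
    [-58, -175, 50, -0.027, -0.25, 0.22],
    [-75, -220, 50, -0.035, -0.32, 0.29],
    [-92, -270, 50, -0.045, -0.39, 0.36],
    [-110, -320, 50, -0.056, -0.46, 0.43],
    [-127, -355, 40, -0.056, -0.487, 0.45],
    [-131, -364, 20, -0.056, -0.487, 0.45],
    [-131, -364, 20, -0.056, -0.487, 0.45]
  ],
  "newtons": 80
}}

```text
t: 22.85
eef_pos: [0.4546, -0.1619, 0.2576]
ee_rot: [3.142, -0.484, 0.117]
contact_force: [0.3, 0.4, 0.6]
opening: 0.0633
gripper_force: 0.0
```

```bash
python3 -c "
from look import *
show(rack(18.5,75,140),Rr,'pre')
show(rack(18.5,75,30),Rr,'grasp')"
```

```text
pre t 22.85 d [  2.1   2.2 -15.3] w [ 0.0006 -0.0045  0.0096] ang 0.6 p [ 0.4567 -0.1597  0.2423]
grasp t 22.85 d [  53.3    8.7 -112.5] w [ 0.0006 -0.0045  0.0096] ang 0.6 p [ 0.5079 -0.1532  0.1452]
```

Emit:
{"api": "jog_arm", "payload": {
  "moves": [
    [2, 2, -15, 0, -0.004, 0.009],
    [12, 4, -34, 0, -0.004, 0.009],
    [22, 5.5, -53, 0, -0.004, 0.009],
    [32, 6.5, -72, 0, -0.004, 0.009],
    [40, 7.5, -87, 0, -0.004, 0.009],
    [47, 8, -100, 0, -0.004, 0.009],
    [53, 8, -112, 0, -0.004, 0.009],
    [53, 8, -112, 0, -0.004, 0.009],
    [53, 8, -112, 0, -0.004, 0.009]
  ]
}}

```text
t: 23.98
eef_pos: [0.5095, -0.153, 0.1469]
ee_rot: [3.139, -0.49, 0.13]
contact_force: [0.1, -0.2, 0.8]
opening: 0.0639
gripper_force: 0.0
```

```bash
python3 -c "
from look import *
show(rack(18.5,75,30),Rr,'grasp')"
```

```text
grasp t 23.98 d [-1.6 -0.1 -1.7] w [ 0.0019  0.0019 -0.0029] ang 0.2 p [ 0.5079 -0.1532  0.1452]
```

Emit:
{"api": "jog_arm", "payload": {
  "moves": [
    [-1.2, 0, -1.5, 0.001, 0.001, -0.002],
    [-1.2, 0, -1.5, 0.001, 0.001, -0.002],
    [-1.2, 0, -1.5, 0.001, 0.001, -0.002],
    [-1.2, 0, -1.5, 0.001, 0.001, -0.002],
    [-1.2, 0, -1.5, 0.001, 0.001, -0.002],
    [-1.2, 0, -1.5, 0.001, 0.001, -0.002]
  ],
  "grip": 0.4
}}

```text
t: 24.72
eef_pos: [0.5078, -0.1536, 0.1455]
ee_rot: [3.141, -0.49, 0.126]
contact_force: [-4.2, 0.5, 5.8]
opening: 0.043
gripper_force: 80.8
```

```bash
python3 -c "
from look import *
s=monitor.state()
print(((s['eef_pos']-O)@R.T*1e3).round(1))"
```

```text
[18.5 74.6 30.3]
```

Emit:
{"api": "jog_arm", "payload": {
  "moves": [
    [-6, -1, 11, 0, 0, 0],
    [-16, -2, 30, 0, 0, 0],
    [-28, -4, 53, 0, 0, 0],
    [-40, -5, 76, 0, 0, 0],
    [-45, -5, 100, 0, 0, 0],
    [-40, 5, 135, 0, 0, 0],
    [-25, 30, 165, 0, 0.06, -0.05],
    [-8, 65, 175, 0.01, 0.15, -0.13],
    [8, 110, 175, 0.02, 0.24, -0.21],
    [20, 155, 175, 0.025, 0.32, -0.3]
  ]
}}

```text
t: 25.98
eef_pos: [0.5275, 0.0023, 0.3197]
ee_rot: [-3.127, -0.167, -0.185]
contact_force: [-0.0, -0.7, -3.3]
opening: 0.0432
gripper_force: 82.8
```

```bash
python3 -c "
from look import *
show(box(-28,0,160),Rb,'hover')"
```

```text
hover t 25.98 d [  35.9  253.7 -159.7] w [ 0.0293  0.1649 -0.1557] ang 13.1 p [0.5634 0.256  0.16  ]
```

Emit:
{"api": "jog_arm", "payload": {
  "moves": [
    [7, 50, 0, 0.008, 0.05, -0.05],
    [14, 100, 0, 0.016, 0.1, -0.1],
    [21, 150, 0, 0.029, 0.165, -0.156],
    [29, 200, -15, 0.029, 0.165, -0.156],
    [35, 240, -50, 0.029, 0.165, -0.156],
    [36, 254, -95, 0.029, 0.165, -0.156],
    [36, 254, -135, 0.029, 0.165, -0.156],
    [36, 254, -155, 0.029, 0.165, -0.156],
    [36, 254, -155, 0.029, 0.165, -0.156],
    [36, 254, -155, 0.029, 0.165, -0.156]
  ]
}}

```text
t: 27.22
eef_pos: [0.564, 0.2555, 0.1654]
ee_rot: [-3.14, -0.003, -0.337]
contact_force: [0.1, 0.1, -3.0]
opening: 0.0433
gripper_force: 82.8
```

```bash
python3 -c "
from fit import *
show(box(-28,0,125),Rb,'hover')
boxview('b6',(160,160,260,260),(260,120,360,240))
show(box(-28,0,125),Rb,'hover')"
```

```text
tcp in box [[-27.2, -0.3, 165.4], [-27.2, -0.3, 165.4], [-27.2, -0.3, 165.4]]
hover t 27.23 d [ -0.7   0.6 -40.4] w [-0.0008  0.0035 -0.0035] ang 0.3 p [0.5634 0.256  0.125 ]
hover t 27.32 d [ -1.1   0.3 -41.1] w [-0.0016  0.0048 -0.0035] ang 0.4 p [0.5634 0.256  0.125 ]
```

View pics/b6.png

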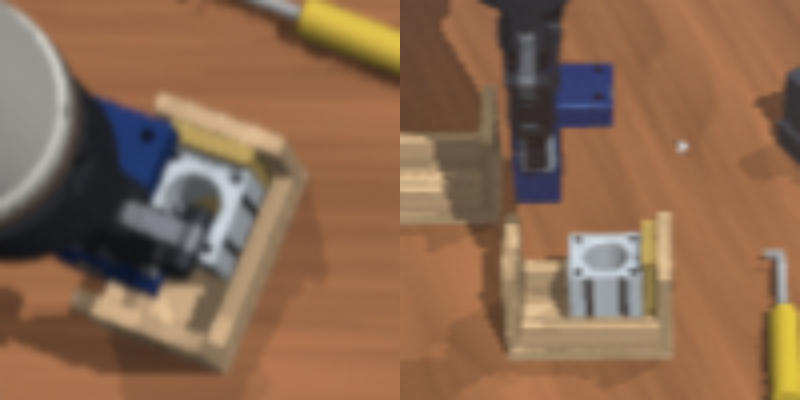

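The elbow is upright over the −x gap with its arm towards the barrel. I'll descend in stages.

Emit:
{"api": "jog_arm", "payload": {
  "moves": [
    [-0.8, 0.4, -15, 0, 0.004, -0.0035],
    [-0.8, 0.4, -30, 0, 0.004, -0.0035],
    [-0.8, 0.4, -41, 0, 0.004, -0.0035],
    [-0.8, 0.4, -41, 0, 0.004, -0.0035],
    [-0.8, 0.4, -41, 0, 0.004, -0.0035]
  ]
}}

```text
t: 27.95
eef_pos: [0.563, 0.2558, 0.1236]
ee_rot: [-3.142, 0.001, -0.34]
contact_force: [0.5, -0.1, -2.8]
opening: 0.043
gripper_force: 82.8
```

```bash
python3 -c "
from fit import *
show(box(-28,0,125),Rb,'hover')"
```

```text
tcp in box [[-28.3, -0.3, 123.6], [-28.3, -0.3, 123.6], [-28.3, -0.3, 123.6]]
hover t 27.95 d [0.4 0.2 1.4] w [-0.0006 -0.0014 -0.0002] ang 0.1 p [0.5634 0.256  0.125 ]
```

Emit:
{"api": "jog_arm", "payload": {
  "moves": [
    [0.3, 0.2, -10, 0, 0, 0],
    [0.3, 0.2, -20, 0, 0, 0],
    [0.3, 0.2, -28, 0, 0, 0],
    [0.3, 0.2, -36, 0, 0, 0],
    [0.3, 0.2, -42, 0, 0, 0],
    [0.3, 0.2, -47, 0, 0, 0]
  ]
}}

```text
t: 28.7
eef_pos: [0.563, 0.2559, 0.0761]
ee_rot: [3.141, 0.002, -0.34]
contact_force: [-0.1, -0.5, -3.1]
opening: 0.0429
gripper_force: 82.8
```

Emit:
{"api": "jog_arm", "payload": {
  "moves": [
    [0, 0, -5, 0, 0, 0],
    [0, 0, -11, 0, 0, 0],
    [0, 0, -17, 0, 0, 0],
    [0, 0, -23, 0, 0, 0],
    [0, 0, -28, 0, 0, 0],
    [0, 0, -32, 0, 0, 0],
    [0, 0, -35, 0, 0, 0],
    [0, 0, -35, 0, 0, 0]
  ]
}}

```text
t: 29.7
eef_pos: [0.5629, 0.2559, 0.0413]
ee_rot: [3.141, 0.002, -0.34]
contact_force: [-0.5, 0.3, -3.1]
opening: 0.0435
gripper_force: 82.8
```

Emit:
{"api": "jog_arm", "payload": {
  "moves": [
    [0, 0, -1, 0, 0, 0],
    [0, 0, -2, 0, 0, 0],
    [0, 0, -3, 0, 0, 0],
    [0, 0, -3.6, 0, 0, 0],
    [0, 0, -4, 0, 0, 0],
    [0, 0, -4, 0, 0, 0]
  ]
}}

```text
t: 30.45
eef_pos: [0.5632, 0.256, 0.0391]
ee_rot: [-3.141, 0.001, -0.34]
contact_force: [-3.4, -2.6, 8.5]
opening: 0.0435
gripper_force: 84.0
```

Emit:
{"api": "jog_arm", "payload": {
  "moves": [
    [0, 0, 0.8, 0, 0, 0],
    [0, 0, 0.8, 0, 0, 0],
    [0, 0, 0.8, 0, 0, 0],
    [0, 0, 0.8, 0, 0, 0],
    [0, 0, 10, 0, 0, 0],
    [0, 0, 30, 0, 0, 0],
    [0, 0, 60, 0, 0, 0],
    [0, 0, 110, 0, 0, 0],
    [-20, -20, 160, 0, 0, 0],
    [-60, -60, 200, 0, 0, 0]
  ],
  "grip": 0.75
}}

```text
t: 31.7
eef_pos: [0.5082, 0.201, 0.2379]
ee_rot: [-3.137, -0.003, -0.338]
contact_force: [-0.3, 0.2, 1.0]
opening: 0.0639
gripper_force: 0.0
```

Emit:
{"api": "jog_arm", "payload": {
  "moves": [
    [-20, -55, 0, 0, 0, 0],
    [-40, -110, 0, 0, 0, 0],
    [-50, -165, 0, 0, 0, 0],
    [-50, -165, 0, 0, 0, 0],
    [-50, -165, 0, 0, 0, 0]
  ]
}}

```text
t: 32.33
eef_pos: [0.4575, 0.0353, 0.235]
ee_rot: [-3.14, -0.0, -0.341]
contact_force: [0.1, -0.1, -0.3]
opening: 0.0639
gripper_force: 0.0
```

```bash
python3 -c "
from fit import *
boxview('b7',(160,160,260,260),(260,120,360,240))
for n in('top','side'):
  z=np.load(n+'b7.npz');c=z['im'].astype(int);q=(z['P']-BC)@B*1e3;r,g,b=c[...,0],c[...,1],c[...,2]
  k=(abs(q[...,0])<60)&(abs(q[...,1])<36)
  m=k&(b>r+30)&(q[...,2]>82);print(n,'blue top',m.sum(),np.percentile(q[m],[2,50,98],axis=0).round(1).tolist(), 'fit',np.linalg.lstsq(np.c_[q[m][:,:2],np.ones(m.sum())],q[m][:,2],rcond=None)[0].round(3))
"
```

```text
tcp in box [[-54.1, -243.4, 235.0], [-54.1, -243.4, 235.0], [-54.1, -243.4, 235.0]]
top blue top 638 [[-44.8, -21.4, 83.7], [-9.2, -1.4, 87.7], [17.8, 20.9, 90.7]] fit [-4.000e-03  2.200e-02  8.757e+01]
side blue top 219 [[-40.8, -24.2, 83.0], [-7.4, -8.4, 88.6], [19.8, 17.0, 92.1]] fit [2.000e-03 3.100e-02 8.864e+01]
```

View pics/b7.png

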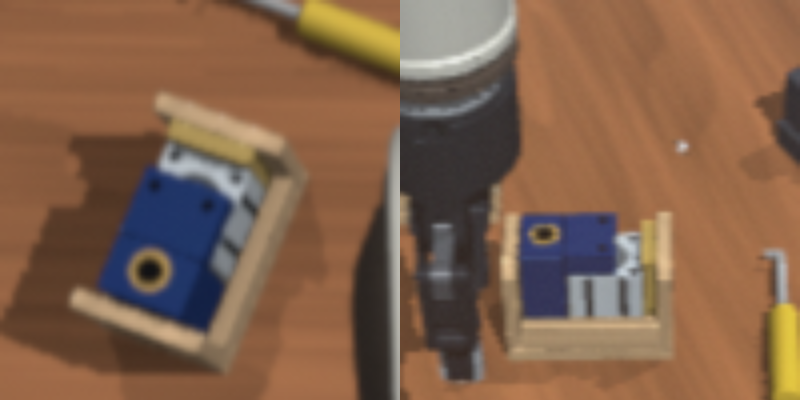

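All three parts are home: the elbow top is level at 88 mm (8 + 80), its arm is over the barrel, and the gripper is clear.

```bash
python3 -c "
from cell import sign_off
print(sign_off())"
```

```text
the job is handed in; nothing more can be done
None
```

The cylinder kit is packed upright and fully home in the right-hand kit box, loaded bracket, then barrel, then elbow, and the job was handed in at about 32 s with the gripper holding nothing.

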